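# Start the flange nut on a rubber compression jig

### The arm

A 6-joint arm with a two-finger parallel gripper is mounted at the origin on the work surface. World frame = base frame: x ahead of the robot, y to its left, z up, the work surface at z = 0. Lengths are in m, angles in rad, forces in N, time in s.
With the tool pointing down it reaches from about 0.375 to 0.975 m from the base axis. Payload 3.8 kg.
Tool frame: the origin (TCP) lies on the centre line of the jaws, within the pads' length; the fingertips stand 8 mm ahead of it and the grasp point (between the pads) lies 11 mm behind it; z points along the fingers, y is the line along which they close (so a half turn about z gives the same grasp; the last joint's range is limited). The gripper opens to 85 mm and grips with 20 to 120 N. Pads are 22 mm wide; open, the fingers measure 114 mm over their backs; the gripper's body (76 mm by 85 mm) begins 54 mm behind the grasp point. The pads swing forward as they close: fully open they stand 13 mm farther back than shut.
Start: joints at [1.144, 0.264, 1.604, -0, 1.274, -0.037], TCP at [0.256, 0.624, 0.239] pointing down, gripper open.
Joint ranges: [-2.63, 2.63], [-0.94, 2.18], [0.31, 2.57], [-1.31, 4.45], [0, 2.66], [-2.55, 2.55]. Speed limits (rad/s): [2.57, 2.57, 3.14, 3.14, 3.14, 3.14].

### API

Orientations are given as a unit quaternion [w, x, y, z].
In Python, from bench import robot gives the robot as it stands.
- The arm moves only by the tool play_rows, never from a script. Its argument "steps" is a list of rows, each an object of numbers: "grip": the opening, from -1 (shut) to 1 (fully open); "x", "y", "z": the shift along the tool's x, y, z in units of 20 mm (1.0 is 20 mm); "spin": the turn about the tool's z in units of 4 degrees (1.0 is 4 degrees). In form: [{"grip": .., "x": .., "y": .., "z": .., "spin": ..}, ...]. A call has exactly 8 rows; each row shifts and turns the commanded pose from where the row before left it, along the tool's axes as they then stand; what a row does not reach is not made up. A row lasts 1/10 s, in which the tool goes at most 50 mm and 8.59 degrees, less where a joint would pass 70% of its speed; a pose out of reach is approached as far as the arm can. A call with a number of a shift or a turn outside -1 to 1 is refused whole. A call with a gripper value outside its range is refused whole. The fingers move at their own pace and stop on an object; "newtons" is the grip in N (left out, the last holds). Time passes only in rows, so rows that do not move let the fingers close, or fill a call up. It gives the time, the measured TCP pose, the force, the opening and the grip force at its end, in the units of the state.
- robot.sense(): the state, without advancing time (a new reading comes with each control period).
- robot.camera(name): name is "scene" or "top" or "wrist"; returns a dict with "frame" (480x640x3 uint8, red, green, blue), "mtx" (3x3 intrinsics, pixels), "R" (3x3) and "t" (3): a world point X has camera coordinates R X + t. Camera axes: x right, y down, z forward; pixel columns grow to the right and rows downward; lengths in m; the calibration is good to about 2 mm. The wrist camera is an equidistant fisheye: a pixel r from the principal point sees the ray r / f radians off the axis. A picture is of the moment at which its call begins. There is no depth.
- robot.close_job(): hands the job in; it is judged then, once.
The state is a dict: "time_s": time; "qpos": joint angles; "qvel": joint speeds; "joint_torque": joint torques, N m; "eef_pos": TCP position; "eef_rot": TCP orientation; "contact_force": force on the tool from outside, world axes, zero at the start; "torque": the same for the moment, N m; "grip_width": finger opening in m; "gripper_force": force on a finger pad.
Only numpy, scipy, OpenCV 4.12 (cv2) and the standard library are available. Lean on these libraries where they do the work, as an engineer would, in place of code of your own. Each camera call takes 0.05 s, during which the arm holds its last target. There are 200 camera calls.

### The job

One of the two rubber compression jigs still has a bare stud. Set the big loose black flange nut squarely on that stud so that it rests on the end of the thread with its white stripe about a sixth of a turn clockwise (seen from above) of the jig's yellow stripe, then back it off anticlockwise until the stripes line up and the thread drops in, and let go of it.

Things in the scene. Friction and masses are not known exactly. Their poses are not given: they have to be found in the camera images.
- flange_nut: Loose black steel flange nut, flat on the table among other small parts. Round flange 66 mm across, 5 mm thick, at the bottom; hexagon 46 mm across flats above it, up to 30 mm: grip this. Origin: centre of underside, z up. Flats face along x and every 60 degrees from it. Bore 33 mm, with two inner thread lugs at +x and -x, marked by white stripes. A half turn changes nothing.
- nut_stripe (a point): Point on the white stripe at the nut's +x side, on top of the flange: 28 mm from the nut's axis, 5 mm above its underside; axes as the nut's. The lug inside it is about 54 degrees wide, 10 to 20 mm above the underside; 22 mm are free between the two lugs.
- jig: Fixed jig with the bare stud (the other has its nut on). Two square plates 110 mm wide, the upper blue, black rubber discs between, top face 36 mm above the table. Origin: centre of underside, on the stud's axis, z up. Yellow stripes at +x and -x, 35 to 54 mm from the axis, mark the thread's two entry notches; either will do. A nut rests with its underside at 52 mm, and at 44 mm once dropped in.
- thread_end (a point): Centre of the stud's thread end (brass-coloured, 28 mm wide), 62 mm above the jig's origin, axes as the jig's. Above it a 17 mm pilot, tapering to 6 mm at its tip, 22 mm higher. Let go within 10 degrees of the stripes, the nut falls 8 mm into the notches by its weight. Stops 4 mm high at each notch's anticlockwise edge bar entry clockwise. Sideways play 2.5 mm.

How it is judged:
By the outcome, as a careful person would: the job done as asked, in the order asked, and still so for the second after the job is handed in, with the robot touching nothing.
It also fails if it takes over 38 s, if anything falls off the work surface, if the arm or the gripper's body presses on something with over 40 N, if the wrist force passes 120 N, or if a joint passes its speed limit or range.

## Working session

There is one attempt and no reset: what is moved stays moved. The work goes in short steps, Python scripts to look and compute and a tool call to move; the robot and the scene stay as the last step left them, time stands still between calls to the robot, and variables do not carry over. Pictures are saved under pics/ and viewed, at most 10 in all, crops included, and the job is handed in when it is done.

Besides the shell and the picture viewer there is one more tool, called as a command line: name --argument value ..., lists and objects as JSON in quotes. play_rows: Moves the arm, as the interface text tells. Its arguments: {"type":"object","properties":{"steps":{"type":"array"},"newtons":{"type":"number"}},"required":["steps"]}

```bash
mkdir -p pics; cat > h.py <<'E'
import numpy as np, cv2, pickle
from bench import robot
def snap(n,tag):
    c=robot.camera(n); cv2.imwrite(f'pics/{tag}.png',c['frame'][:,:,::-1]); pickle.dump(c,open(f'pics/{tag}.pkl','wb')); return c
def load(tag): return pickle.load(open(f'pics/{tag}.pkl','rb'))
def ray(c,uv,fish=False):
    K=np.array(c['mtx']);R=np.array(c['R']);t=np.array(c['t'])
    x=(uv[0]-K[0,2])/K[0,0];y=(uv[1]-K[1,2])/K[1,1]
    if fish:
        r=np.hypot(x,y);d=np.array([x/r*np.sin(r),y/r*np.sin(r),np.cos(r)]) if r>0 else np.array([0,0,1.])
    else: d=np.array([x,y,1.])
    d=R.T@d; return -R.T@t,d/np.linalg.norm(d)
def onz(c,uv,z,fish=False):
    o,d=ray(c,uv,fish); return o+d*(z-o[2])/d[2]
def tri(r1,r2):
    (o1,d1),(o2,d2)=r1,r2
    A=np.array([d1,-d2]).T; s=np.linalg.lstsq(A,o2-o1,rcond=None)[0]
    p,q=o1+s[0]*d1,o2+s[1]*d2; return (p+q)/2,np.linalg.norm(p-q)
E
python3 - <<'E'
from h import *
print(robot.sense())
for n in('scene','top','wrist'):
    c=snap(n,n+'0'); print(n,c['mtx'],c['R'],c['t'])
E
```

```text
{'time_s': 0.0, 'qpos': array([ 1.14410370e+00,  2.64779062e-01,  1.60541100e+00,  2.04691928e-05,
        1.27370150e+00, -3.68969655e-02]), 'qvel': array([ 1.12435645e-03,  6.17752102e-04, -9.72628045e-05, -1.11173269e-04,
       -2.71509150e-04,  1.56621232e-03]), 'joint_torque': array([-5.72364479e-04, -5.15130007e+01, -3.67301273e+01,  1.82837534e-04,
        1.31450026e-02,  2.95686164e-05]), 'eef_pos': array([0.25618992, 0.62370141, 0.23792458]), 'eef_rot': array([-2.73578853e-04,  1.93669124e-01,  9.81066231e-01, -1.11646418e-03]), 'contact_force': array([-0.52638232,  0.40961977, -0.85987992]), 'torque': array([ 0.01186006, -0.00848774, -0.00790121]), 'gripper_force': 0.0, 'grip_width': 0.08546700979505989}
scene [[550.1944553    0.         316.44866067]
 [  0.         550.1944553  234.99968179]
 [  0.           0.           1.        ]] [[ 0.74668749  0.6651737   0.00132299]
 [ 0.43634378 -0.48831244 -0.75574802]
 [-0.50205767  0.56488487 -0.65486119]] [-0.38768805 -0.19139514  1.11432169]
top [[582.50682355   0.         310.06598691]
 [  0.         582.50682355 228.56599463]
 [  0.           0.           1.        ]] [[-3.24966436e-03 -9.99436690e-01  3.34027209e-02]
 [-9.96358323e-01  3.90002134e-04 -8.52639428e-02]
 [ 8.52028857e-02 -3.35581582e-02 -9.95798332e-01]] [-0.02057498  0.54911865  0.73711899]
wrist [[371.64829954   0.         314.1834241 ]
 [  0.         371.64829954 239.39262893]
 [  0.           0.           1.        ]] [[ 0.37995054  0.92500434 -0.00213272]
 [ 0.88237383 -0.361746    0.30092565]
 [ 0.27758603 -0.11621872 -0.95364522]] [-0.67433508 -0.03945534  0.38015669]
```

View pics/top0.png

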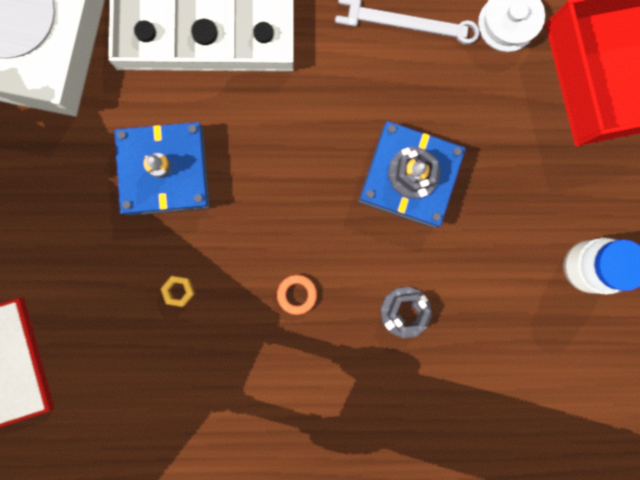

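View pics/scene0.png

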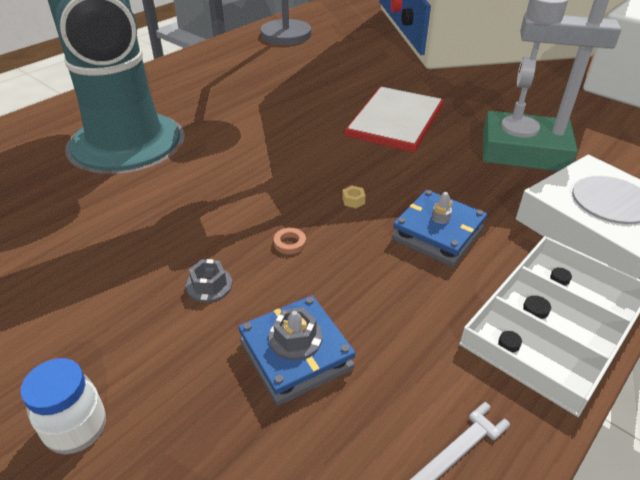

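View pics/wrist0.png

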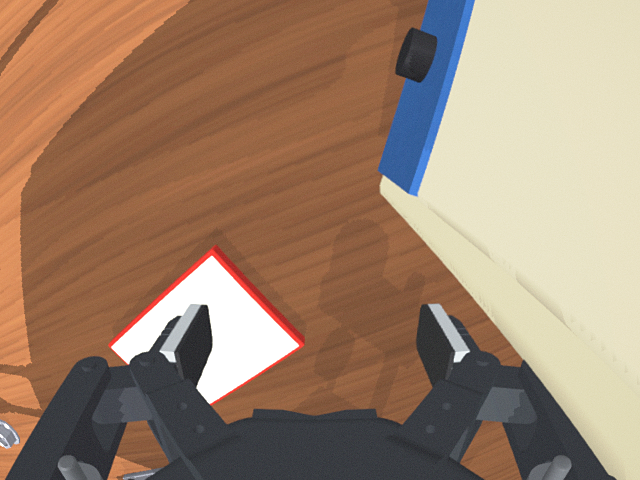

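The top view shows the bare jig near (160,168), with yellow stripes at (157,132) and (163,201). The nut is near (406,312), with white marks at (420,300) and (391,323). In the scene view the bare jig is near (440,220) and the nut near (208,280).

```bash
python3 - <<'E'
from h import *
def blobs(tag,roi,lo,hi,amin=8):
    f=load(tag)['frame'];h=cv2.cvtColor(f,cv2.COLOR_RGB2HSV);x0,y0,x1,y1=roi
    m=cv2.inRange(h,lo,hi)[y0:y1,x0:x1]
    n,l,s,c=cv2.connectedComponentsWithStats(m)
    out=[(int(s[i,4]),(c[i]+[x0,y0]).round(2)) for i in range(1,n) if s[i,4]>=amin]
    print(tag,out); return out
T,S=load('top0'),load('scene0')
Y=((20,120,120),(35,255,255))
yt=blobs('top0',(110,115,215,220),*Y); ys=blobs('scene0',(385,185,495,265),*Y)
W=((0,0,185),(180,60,255))
wt=blobs('top0',(370,275,445,350),*W,5); ws=blobs('scene0',(175,250,245,310),*W,5)
for a in yt:
    print('y',onz(T,a[1],.036))
    for b in ys: p,e=tri(ray(T,a[1]),ray(S,b[1])); print('  ',p.round(4),e.round(4))
for a in wt:
    print('w',onz(T,a[1],.005),onz(T,a[1],.03))
    for b in ws: p,e=tri(ray(T,a[1]),ray(S,b[1])); print('  ',p.round(4),e.round(4))
# blue top plate
for tag,c,roi in(('top0',T,(105,110,220,225)),):
    x0,y0,x1,y1=roi;h=cv2.cvtColor(c['frame'],cv2.COLOR_RGB2HSV);m=cv2.inRange(h,(100,120,60),(125,255,255))[y0:y1,x0:x1]
    k,_=cv2.findContours(m,cv2.RETR_EXTERNAL,cv2.CHAIN_APPROX_NONE);k=max(k,key=cv2.contourArea)
    r=cv2.minAreaRect(k);b=cv2.boxPoints(r)+[x0,y0];P=np.array([onz(c,q,.036) for q in b]);print(P.round(4),P.mean(0),np.linalg.norm(P[0]-P[1]),np.linalg.norm(P[1]-P[2]))
a=cv2.resize(T['frame'][270:355,360:450],None,fx=6,fy=6,interpolation=cv2.INTER_CUBIC)
b=cv2.resize(S['frame'][250:310,170:245],None,fx=5,fy=5,interpolation=cv2.INTER_CUBIC)
o=np.zeros((600,540+0,3),np.uint8); o=np.zeros((510,800,3),np.uint8);o[:,:420]=a[:,60:480];o[:300,425:800]=b
cv2.imwrite('pics/nutcrop.png',o[:,:,::-1])
E
```

```text
top0 [(85, array([157.01, 132.09])), (41, array([163.85, 163.05])), (18, array([147.72, 167.61])), (84, array([162.44, 201.26]))]
scene0 [(19, array([414.53, 206.37])), (19, array([466.74, 227.95]))]
top0 [(79, array([422.51, 302.16])), (127, array([392.92, 323.69]))]
scene0 [(23, array([209.39, 260.57])), (26, array([203.  , 280.23])), (21, array([203.86, 296.57]))]
y [0.67323584 0.17631791 0.036     ]
   [0.6337 0.139  0.0913] 0.067
   [0.6734 0.1765 0.0359] 0.0005
y [0.63272576 0.16681919 0.036     ]
   [0.6127 0.1474 0.0686] 0.035
   [0.6523 0.1825 0.0168] 0.0375
y [0.62671857 0.18727271 0.036     ]
   [0.6064 0.1669 0.0556] 0.0435
   [ 0.6465  0.2059 -0.0008] 0.0305
y [0.58317692 0.16771757 0.036     ]
   [0.583  0.1675 0.0366] 0.0002
   [ 0.6231  0.2007 -0.0112] 0.079
w [ 0.45217721 -0.17185285  0.005     ] [ 0.45320969 -0.16619267  0.03      ]
   [ 0.4569 -0.1558  0.0652] 0.0065
   [ 0.4534 -0.1657  0.0316] 0.0002
   [ 0.4532 -0.1711  0.0024] 0.0034
w [ 0.4240042  -0.13176489  0.005     ] [ 0.4259437  -0.12739533  0.03      ]
   [ 0.4247 -0.1292  0.0254] 0.0027
   [ 0.4193 -0.1386 -0.0126] 0.01
   [ 0.4177 -0.1433 -0.0462] 0.0069
[[0.6766 0.233  0.036 ]
 [0.687  0.1211 0.036 ]
 [0.5764 0.1105 0.036 ]
 [0.5667 0.2211 0.036 ]] [0.62668004 0.17144385 0.036     ] 0.11238650752526794 0.11118049019779754
```

View pics/nutcrop.png

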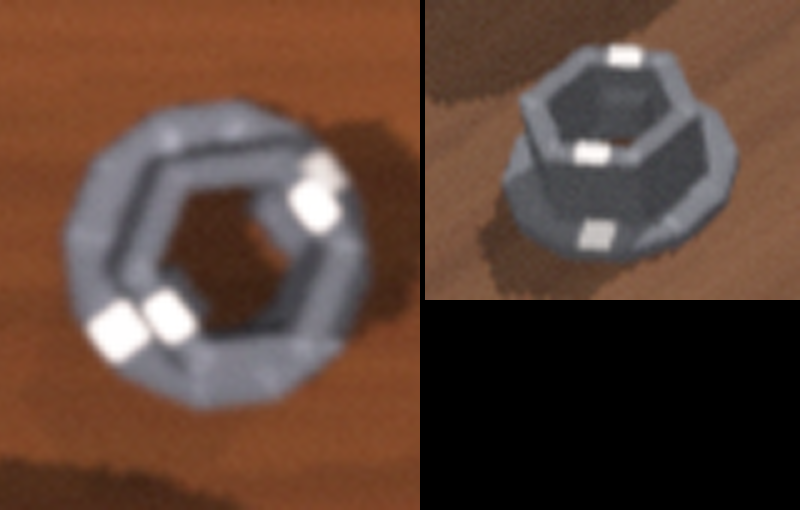

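The crop shows white marks on top of the hexagon at (315,205) and (170,318), and on the flange at (118,332) and (325,168). I triangulate each of these from both views.

```bash
python3 - <<'E'
from h import *
T,S=load('top0'),load('scene0')
u=lambda x,y:np.array([360+(x+60+.5)/6-.5,270+(y+.5)/6-.5])
A,B,C,D=u(315,205),u(170,318),u(118,332),u(325,168)
for n,a,b in(('hexR',A,(203,280.23)),('hexL',B,(209.39,260.57)),('flR',D,(203.86,296.57))):
    p,e=tri(ray(T,a),ray(S,b));print(n,p.round(4),e.round(4))
P,Q=onz(T,A,.03),onz(T,B,.03);print(P,Q,(P+Q)/2,np.degrees(np.arctan2(*(P-Q)[1::-1])),np.linalg.norm(P-Q))
c=onz(T,C,.005);print('flL',c,'from centre',c-(P+Q)/2)
# scene-based hex centre
P2,Q2=onz(S,(203,280.23),.03),onz(S,(209.39,260.57),.03);print('scene',(P2+Q2)/2,np.degrees(np.arctan2(*(P2-Q2)[1::-1])))
s=robot.sense();print(s['eef_pos'],s['eef_rot'])
from scipy.spatial.transform import Rotation as Ro
R=Ro.from_quat(np.roll(s['eef_rot'],-1)).as_matrix();print(R.round(3))
E
```

```text
hexR [ 0.4516 -0.1652  0.03  ] 0.0012
hexL [ 0.4277 -0.1334  0.0305] 0.001
flR [ 0.4585 -0.1728  0.0075] 0.0006
[ 0.45117635 -0.16559818  0.03      ] [ 0.42731299 -0.13386841  0.03      ] [ 0.43924467 -0.14973329  0.03      ] -53.053862525986666 0.0397018609778971
flL [ 0.42242278 -0.12684803  0.005     ] from centre [-0.01682189  0.02288527 -0.025     ]
scene [ 0.43989197 -0.14881265  0.03      ] -52.71705283765005
[0.25629228 0.62383884 0.23820435] [-2.02291484e-04  1.93690682e-01  9.81062228e-01 -8.85413710e-04]
[[-0.925  0.38  -0.001]
 [ 0.38   0.925 -0.002]
 [ 0.    -0.002 -1.   ]]
```

play_rows --steps '[{"grip": 1,"x": -0.72,"y": -1,"z": 0,"spin": 0},{"grip": 1,"x": -0.72,"y": -1,"z": 0,"spin": 0},{"grip": 1,"x": -0.72,"y": -1,"z": 0,"spin": 0},{"grip": 1,"x": -0.72,"y": -1,"z": 0,"spin": 0},{"grip": 1,"x": -0.72,"y": -1,"z": 0,"spin": 0},{"grip": 1,"x": -0.72,"y": -1,"z": 0,"spin": 0},{"grip": 1,"x": -0.72,"y": -1,"z": 0,"spin": 0},{"grip": 1,"x": -0.72,"y": -1,"z": 0,"spin": 0}]'

```text
time_s: 0.95
eef_pos: [0.3022, 0.4314, 0.2389]
eef_rot: [-0.0, 0.194, 0.981, -0.0]
contact_force: [0.9, -0.7, 0.3]
grip_width: 0.0854
gripper_force: 0.0
```

play_rows --steps '[{"grip": 1,"x": -0.72,"y": -1,"z": 0,"spin": 0},{"grip": 1,"x": -0.72,"y": -1,"z": 0,"spin": 0},{"grip": 1,"x": -0.72,"y": -1,"z": 0,"spin": 0},{"grip": 1,"x": -0.72,"y": -1,"z": 0,"spin": 0},{"grip": 1,"x": -0.72,"y": -1,"z": 0,"spin": 0},{"grip": 1,"x": -0.72,"y": -1,"z": 0,"spin": 0},{"grip": 1,"x": -0.72,"y": -1,"z": 0,"spin": 0},{"grip": 1,"x": -0.72,"y": -1,"z": 0,"spin": 0}]'

```text
time_s: 1.75
eef_pos: [0.3479, 0.2397, 0.2391]
eef_rot: [-0.0, 0.194, 0.981, -0.0]
contact_force: [0.3, 0.5, -0.3]
grip_width: 0.0856
gripper_force: 0.0
```

play_rows --steps '[{"grip": 1,"x": -0.72,"y": -1,"z": 0.3,"spin": 0},{"grip": 1,"x": -0.72,"y": -1,"z": 0.3,"spin": 0},{"grip": 1,"x": -0.72,"y": -1,"z": 0.3,"spin": 0},{"grip": 1,"x": -0.72,"y": -1,"z": 0.3,"spin": 0},{"grip": 1,"x": -0.72,"y": -1,"z": 0.3,"spin": 0},{"grip": 1,"x": -0.72,"y": -1,"z": 0.3,"spin": 0},{"grip": 1,"x": -0.72,"y": -1,"z": 0.3,"spin": 0},{"grip": 1,"x": -0.72,"y": -1,"z": 0.3,"spin": 0}]'

```text
time_s: 2.55
eef_pos: [0.3936, 0.048, 0.1909]
eef_rot: [-0.0, 0.194, 0.981, 0.0]
contact_force: [0.2, 0.7, -0.9]
grip_width: 0.0853
gripper_force: 0.0
```

play_rows --steps '[{"grip": 1,"x": -0.73,"y": -1,"z": 0.2,"spin": 0.17},{"grip": 1,"x": -0.73,"y": -1,"z": 0.2,"spin": 0},{"grip": 1,"x": -0.73,"y": -1,"z": 0.2,"spin": 0},{"grip": 1,"x": -0.73,"y": -1,"z": 0.2,"spin": 0},{"grip": 1,"x": -0.73,"y": -1,"z": 0.2,"spin": 0},{"grip": 1,"x": -0.73,"y": -1,"z": 0.2,"spin": 0},{"grip": 1,"x": -0.73,"y": -1,"z": 0.2,"spin": 0},{"grip": 1,"x": -0.73,"y": -1,"z": 0.2,"spin": 0}]'

```text
time_s: 3.35
eef_pos: [0.4389, -0.1448, 0.1589]
eef_rot: [-0.0, 0.2, 0.98, 0.0]
contact_force: [0.2, 0.6, -0.3]
grip_width: 0.0857
gripper_force: 0.0
```

```bash
python3 - <<'E'
from h import *
c=snap('wrist','wrist1');s=robot.sense();print(s['eef_pos'],s['eef_rot'])
K=np.array(c['mtx']);
def proj(X):
    q=np.array(c['R'])@X+c['t'];r=np.hypot(*q[:2]);th=np.arctan2(r,q[2]);return K[:2,2]+K[0,0]*th*q[:2]/r
for z in(.03,.005): print(proj(np.array([.4394,-.1494,z])))
E
```

```text
[ 0.43972527 -0.14765283  0.15862744] [ 4.03975018e-04  1.99809579e-01  9.79833894e-01 -1.22841133e-03]
[308.06262932 234.05841219]
[308.55345438 225.15385193]
```

View pics/wrist1.png

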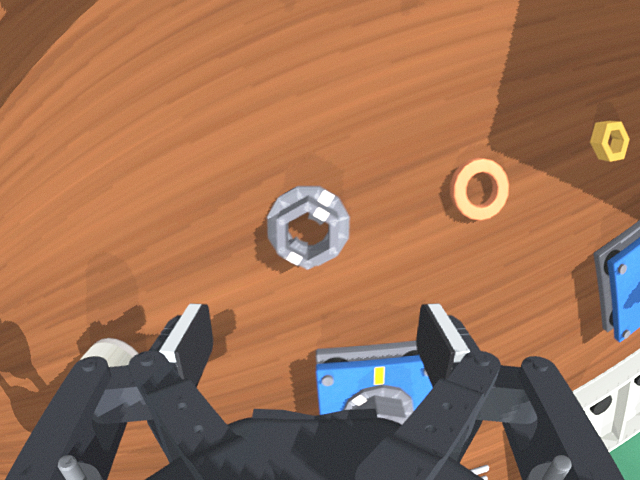

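The nut shows at (308,228), where my estimate projects. Its hex-top stripes are at about (321,214) and (296,245), and its flange stripes at (326,198) and (294,259). I refine the pose from these.

```bash
cat >> h.py <<'E'
def blobs(c,roi,lo,hi,amin=8):
    h=cv2.cvtColor(c['frame'],cv2.COLOR_RGB2HSV);x0,y0,x1,y1=roi
    m=cv2.inRange(h,lo,hi)[y0:y1,x0:x1]
    n,l,s,ce=cv2.connectedComponentsWithStats(m)
    return [(int(s[i,4]),(ce[i]+[x0,y0]).round(2),s[i,:4]+[x0,y0,0,0]) for i in range(1,n) if s[i,4]>=amin]
E
python3 - <<'E'
from h import *
c=load('wrist1')
for V in(200,225,240):
  for b in blobs(c,(255,175,360,280),(0,0,V),(180,45,255),6): print(V,b,[onz(c,b[1],z,True)[:2].round(4) for z in(.005,.03)])
# flange outline: non-wood (low saturation)
h=cv2.cvtColor(c['frame'],cv2.COLOR_RGB2HSV);m=cv2.inRange(h,(0,0,60),(180,90,255))[175:280,255:360]
k,_=cv2.findContours(m,cv2.RETR_EXTERNAL,cv2.CHAIN_APPROX_NONE);k=max(k,key=cv2.contourArea)
P=np.array([onz(c,q[0]+[255,175],.005,True)[:2] for q in k]);e=cv2.fitEllipse((P*1e4).astype(np.float32));print(e)
E
```

```text
200 (75, array([298.17, 194.88]), array([289, 188,  19,  14])) [array([ 0.4134, -0.1472]), array([ 0.4095, -0.1443])]
200 (287, array([325.21, 198.05]), array([312, 189,  26,  19])) [array([ 0.4241, -0.1285]), array([ 0.4193, -0.1273])]
200 (161, array([278.49, 206.52]), array([268, 198,  22,  20])) [array([ 0.4158, -0.1654]), array([ 0.4117, -0.161 ])]
200 (246, array([293.91, 214.15]), array([277, 202,  37,  27])) [array([ 0.4264, -0.1566]), array([ 0.4214, -0.1529])]
200 (824, array([330.97, 233.94]), array([303, 207,  46,  62])) [array([ 0.4533, -0.1356]), array([ 0.446 , -0.1337])]
200 (32, array([280.59, 232.28]), array([278, 228,   6,   9])) [array([ 0.436 , -0.1727]), array([ 0.4301, -0.1676])]
200 (243, array([289.38, 254.1 ]), array([278, 238,  25,  27])) [array([ 0.456 , -0.1738]), array([ 0.4484, -0.1686])]
200 (12, array([296.75, 245.5 ]), array([295, 244,   5,   4])) [array([ 0.4515, -0.1651]), array([ 0.4443, -0.1607])]
225 (224, array([325.41, 198.24]), array([315, 190,  22,  17])) [array([ 0.4243, -0.1284]), array([ 0.4195, -0.1272])]
225 (19, array([299.05, 195.42])
[... 1015 characters left out ...]
26, -0.1666])]
225 (6, array([308.33, 261.5 ]), array([307, 261,   4,   2])) [array([ 0.4681, -0.1619]), array([ 0.4595, -0.1578])]
240 (175, array([325.64, 197.88]), array([318, 190,  17,  16])) [array([ 0.4241, -0.1281]), array([ 0.4193, -0.1269])]
240 (142, array([320.78, 213.78]), array([313, 207,  17,  14])) [array([ 0.4346, -0.1367]), array([ 0.4288, -0.1348])]
240 (8, array([342.25, 218.38]), array([340, 218,   6,   2])) [array([ 0.4448, -0.1223]), array([ 0.4382, -0.1216])]
240 (130, array([294.04, 257.9 ]), array([286, 252,  17,  13])) [array([ 0.4605, -0.1716]), array([ 0.4526, -0.1666])]
((4406.47119140625, -1506.4239501953125), (668.667236328125, 683.7919921875), 51.520751953125)
```

play_rows --steps '[{"grip": 1,"x": -0.08,"y": -0.11,"z": 0.9,"spin": 0},{"grip": 1,"x": 0,"y": 0,"z": 1,"spin": 0},{"grip": 1,"x": 0,"y": 0,"z": 1,"spin": 0},{"grip": 1,"x": 0,"y": 0,"z": 1,"spin": 0},{"grip": 1,"x": 0,"y": 0,"z": 1,"spin": 0},{"grip": 1,"x": 0,"y": 0,"z": 1,"spin": 0},{"grip": 1,"x": 0,"y": 0,"z": 0.8,"spin": 0},{"grip": 1,"x": 0,"y": 0,"z": 0.45,"spin": 0}]'

```text
time_s: 4.2
eef_pos: [0.4384, -0.1459, 0.0147]
eef_rot: [-0.001, 0.199, 0.98, 0.0]
contact_force: [-0.1, 0.1, -1.1]
grip_width: 0.0853
gripper_force: 0.0
```

play_rows --steps '[{"grip": 1,"x": 0,"y": 0,"z": 0,"spin": 0},{"grip": -0.3,"x": 0,"y": 0,"z": 0,"spin": 0},{"grip": -0.3,"x": 0,"y": 0,"z": 0,"spin": 0},{"grip": -0.3,"x": 0,"y": 0,"z": 0,"spin": 0},{"grip": -0.3,"x": 0,"y": 0,"z": 0,"spin": 0},{"grip": -0.3,"x": 0,"y": 0,"z": 0,"spin": 0},{"grip": -0.3,"x": 0,"y": 0,"z": 0,"spin": 0},{"grip": -0.3,"x": 0,"y": 0,"z": 0,"spin": 0}]' --newtons 60

```text
time_s: 5.0
eef_pos: [0.441, -0.1471, 0.0177]
eef_rot: [0.001, 0.199, 0.98, -0.0]
contact_force: [-0.6, -0.2, 6.3]
grip_width: 0.0447
gripper_force: 63.5
```

```bash
python3 - <<'E'
from h import *
for i in range(3):
    c=snap('wrist','wrist2');s=robot.sense();print(s['eef_pos'].round(4),s['eef_rot'].round(4),s['contact_force'].round(1),s['grip_width'],s['qpos'].round(4))
E
```

```text
[ 0.441  -0.1471  0.0177] [ 1.400e-03  1.994e-01  9.799e-01 -3.000e-04] [-0.7 -0.9  6.1] 0.044989257428880186 [-3.7540e-01  1.2690e-01  2.2317e+00 -2.0000e-04  7.8020e-01 -1.5445e+00]
[ 0.441  -0.1471  0.0177] [ 1.400e-03  1.995e-01  9.799e-01 -3.000e-04] [-0.4 -0.4  6.6] 0.0445416940993249 [-3.7550e-01  1.2690e-01  2.2317e+00 -2.0000e-04  7.8020e-01 -1.5445e+00]
[ 0.4409 -0.1471  0.0177] [ 1.400e-03  1.994e-01  9.799e-01 -3.000e-04] [-0.7 -0.7  6.2] 0.04476354338136916 [-3.7540e-01  1.2690e-01  2.2317e+00 -2.0000e-04  7.8020e-01 -1.5445e+00]
```

View pics/wrist2.png

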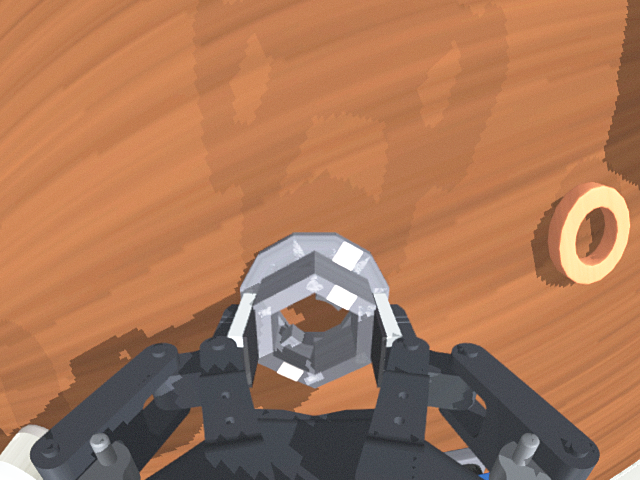

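The nut sits evenly between the pads, around (316,312), with the pad edges at (243,320) and (388,320). I lift it, carry it part way and look again.

play_rows --steps '[{"grip": -0.3,"x": 0,"y": 0,"z": -0.4,"spin": 0},{"grip": -0.3,"x": 0,"y": 0,"z": -0.8,"spin": 0},{"grip": -0.3,"x": 0,"y": 0.3,"z": -1,"spin": 0},{"grip": -0.3,"x": 0,"y": 0.6,"z": -1,"spin": 0},{"grip": -0.3,"x": 0,"y": 0.8,"z": -1,"spin": 0},{"grip": -0.3,"x": 0,"y": 1,"z": -1,"spin": 0},{"grip": -0.3,"x": 0,"y": 1,"z": -1,"spin": 0},{"grip": -0.3,"x": 0,"y": 1,"z": -0.5,"spin": 0}]'

```text
time_s: 5.95
eef_pos: [0.477, -0.0593, 0.1522]
eef_rot: [0.001, 0.2, 0.98, 0.0]
contact_force: [1.0, 0.7, -2.4]
grip_width: 0.0447
gripper_force: 62.5
```

play_rows --steps '[{"grip": -0.3,"x": -0.15,"y": 1,"z": 0,"spin": 0},{"grip": -0.3,"x": -0.15,"y": 1,"z": 0,"spin": 0},{"grip": -0.3,"x": -0.15,"y": 1,"z": 0,"spin": 0},{"grip": -0.3,"x": -0.15,"y": 1,"z": 0,"spin": 0},{"grip": -0.3,"x": -0.15,"y": 1,"z": 0,"spin": 0},{"grip": -0.3,"x": -0.15,"y": 0.5,"z": 0,"spin": 0},{"grip": -0.3,"x": -0.15,"y": 0.2,"z": 0,"spin": 0},{"grip": -0.3,"x": -0.15,"y": 0,"z": 0,"spin": 0}]'

```text
time_s: 6.75
eef_pos: [0.5429, 0.0356, 0.1501]
eef_rot: [-0.0, 0.199, 0.98, -0.0]
contact_force: [0.4, -0.6, -2.2]
grip_width: 0.0445
gripper_force: 62.5
```

```bash
python3 - <<'E'
from h import *
for i in range(3): c=snap('wrist','wrist3')
s=robot.sense();print(s['eef_pos'].round(4),s['eef_rot'].round(4),s['contact_force'].round(1),s['grip_width'],s['time_s'])
pickle.dump(s,open('pics/s3.pkl','wb'))
for b in blobs(c,(300,0,640,480),(20,110,110),(35,255,255),15): print(b[0],b[1],onz(c,b[1],.036,True).round(4))
snap('scene','scene3')
E
```

```text
[0.5427 0.0348 0.1501] [-3.000e-04  1.998e-01  9.798e-01 -2.000e-04] [-0.2  0.  -2.7] 0.04502898556031949 6.9
1667 [419.64  81.25] [0.4699 0.1434 0.036 ]
200 [496.92 220.62] [0.5849 0.167  0.036 ]
40 [531.45 265.88] [0.6351 0.1892 0.036 ]
205 [514.87 284.48] [0.6447 0.1707 0.036 ]
139 [524.29 310.68] [0.6744 0.1755 0.036 ]
```

View pics/wrist3.png

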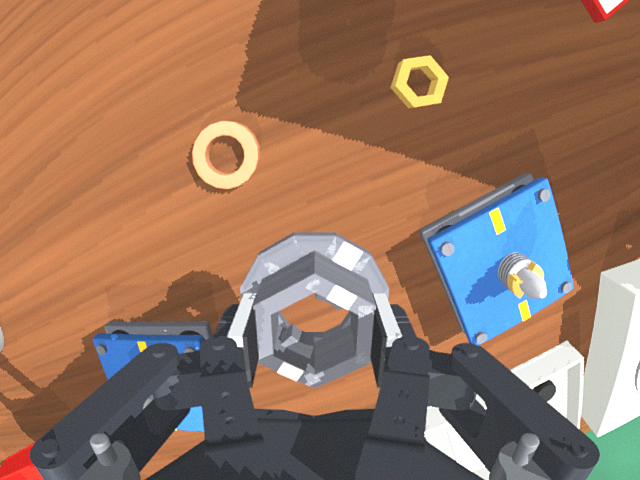

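The wrist view shows the bare jig's yellow stripes at (497,221) and (524,311), the pilot tip near (540,290), and the held nut's hex stripes at (341,297) and (290,372). I measure both with this camera and cross-check with the scene view.

```bash
python3 - <<'E'
from h import *
c=load('wrist3');S=load('scene3')
for b in blobs(c,(240,230,390,390),(0,0,238),(180,30,255),30): print(b[0],b[1],[onz(c,b[1],z,True).round(4) for z in (.1374,.1624)])
# where nut stripes should be in scene
K=np.array(S['mtx'])
q=np.array(S['R'])@np.array([.5427,.0348,.1624])+S['t'];u=(K@q/q[2])[:2];print(u)
x,y=map(int,u)
for b in blobs(S,(x-50,y-50,x+50,y+70),(0,0,190),(180,50,255),8): print('S',b[0],b[1])
a=cv2.resize(S['frame'][y-60:y+60,x-70:x+70],None,fx=3,fy=3,interpolation=cv2.INTER_CUBIC)
w=cv2.resize(c['frame'][240:320,480:580],None,fx=3.6,fy=3.6,interpolation=cv2.INTER_CUBIC)
T=load('top0');t=cv2.resize(T['frame'][145:185,135:180],None,fx=6,fy=6,interpolation=cv2.INTER_CUBIC)
o=np.zeros((600,790,3),np.uint8);o[:360,:420]=a;o[:288,425:785]=w;o[300:540,430:700]=t
cv2.imwrite('pics/c3.png',o[:,:,::-1]);print(x,y)
E
```

```text
514 [347.29 255.54] [array([0.5275, 0.0572, 0.1374]), array([0.5182, 0.0586, 0.1624])]
38 [331.26 248.92] [array([0.522 , 0.0521, 0.1374]), array([0.5137, 0.0544, 0.1624])]
36 [271.75 266.44] [array([0.5194, 0.0256, 0.1374]), array([0.5115, 0.0324, 0.1624])]
49 [311.63 284.18] [array([0.5337, 0.0381, 0.1374]), array([0.5234, 0.0427, 0.1624])]
432 [341.34 297.12] [array([0.5447, 0.0477, 0.1374]), array([0.5325, 0.0507, 0.1624])]
332 [244.1  313.73] [array([0.5356, 0.0037, 0.1374]), array([0.525 , 0.0142, 0.1624])]
376 [383.79 311.  ] [array([0.5592, 0.0629, 0.1374]), array([0.5445, 0.0633, 0.1624])]
70 [364.9  309.31] [array([0.5548, 0.0553, 0.1374]), array([0.5409, 0.057 , 0.1624])]
274 [289.73 371.28] [array([0.5735, 0.0093, 0.1374]), array([0.5564, 0.0188, 0.1624])]
[346.24901053 166.28170616]
S 18 [373.83 121.17]
S 50 [393.5  131.88]
S 21 [348. 158.]
S 16 [345.5  192.88]
346 166
```

View pics/c3.png

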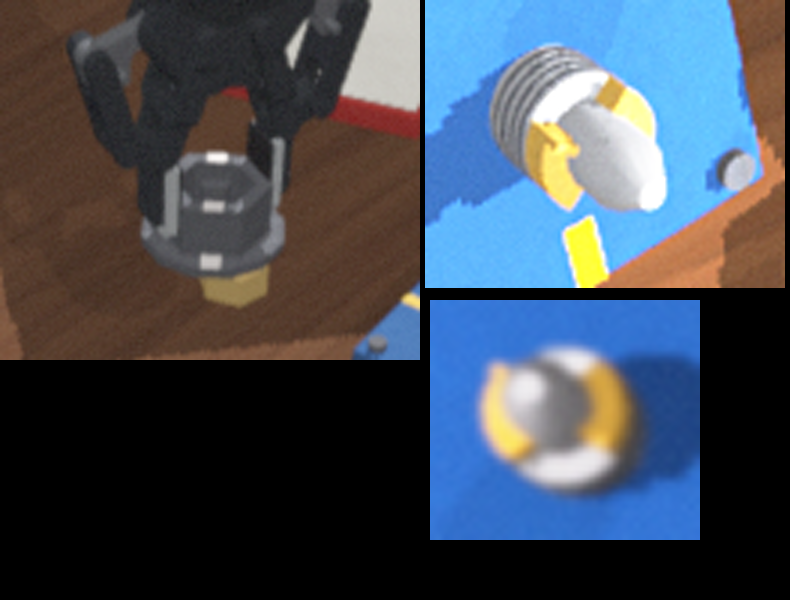

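```bash
python3 - <<'E'
from h import *
c=load('wrist3');S=load('scene3');T=load('top0');S0=load('scene0')
for n,a,b in(('far',(341.34,297.12),(348,158)),('near',(289.73,371.28),(346.7,174.3)),('fl?',(347.29,255.54),(346,193))):
    print(n,[x.round(4) for x in tri(ray(c,a,True),ray(S,b))])
print('tip',[x.round(4) for x in tri(ray(c,(543,292.8),True),ray(T,(150.8,158.8)))])
for z in(.084,): print(onz(c,(543,292.8),z,True),onz(T,(150.8,158.8),z))
for u,b in (((157.01,132.09),(524.29,310.68)),((162.44,201.26),(496.92,220.62))): print([x.round(4) for x in tri(ray(T,u),ray(c,b,True))])
E
```

```text
far [array([0.5322, 0.051 , 0.1634]), np.float64(0.0005)]
near [array([0.556 , 0.0192, 0.1632]), np.float64(0.0004)]
fl? [array([0.5362, 0.0523, 0.1052]), np.float64(0.0088)]
tip [array([0.6284, 0.1716, 0.0841]), np.float64(0.0008)]
[0.62863914 0.17133523 0.084     ] [0.62829718 0.17201326 0.084     ]
[array([0.673 , 0.1754, 0.0376]), np.float64(0.0012)]
[array([0.5831, 0.1663, 0.0393]), np.float64(0.0015)]
```

play_rows --steps '[{"grip": -0.3,"x": -0.15,"y": 0.8,"z": 0,"spin": 0},{"grip": -0.3,"x": -0.15,"y": 1,"z": 0,"spin": 0},{"grip": -0.3,"x": -0.15,"y": 1,"z": 0,"spin": 0},{"grip": -0.3,"x": -0.15,"y": 1,"z": 0,"spin": 0},{"grip": -0.3,"x": -0.15,"y": 1,"z": 0,"spin": 0},{"grip": -0.3,"x": -0.15,"y": 1,"z": 0,"spin": 0},{"grip": -0.3,"x": -0.15,"y": 1,"z": 0,"spin": 0},{"grip": -0.3,"x": -0.15,"y": 0.6,"z": 0,"spin": 0}]'

```text
time_s: 7.75
eef_pos: [0.624, 0.1651, 0.1501]
eef_rot: [0.0, 0.199, 0.98, 0.0]
contact_force: [0.0, 0.3, -2.2]
grip_width: 0.0442
gripper_force: 62.5
```

play_rows --steps '[{"grip": -0.3,"x": 0,"y": 0.35,"z": 0,"spin": 0},{"grip": -0.3,"x": 0,"y": 0.2,"z": 0,"spin": 0},{"grip": -0.3,"x": 0,"y": 0,"z": 0,"spin": 0.38},{"grip": -0.3,"x": 0,"y": 0,"z": 0,"spin": 0},{"grip": -0.3,"x": 0,"y": 0,"z": 0,"spin": 0},{"grip": -0.3,"x": 0,"y": 0,"z": 0,"spin": 0},{"grip": -0.3,"x": 0,"y": 0,"z": 0,"spin": 0},{"grip": -0.3,"x": 0,"y": 0,"z": 0,"spin": 0}]'

```text
time_s: 8.55
eef_pos: [0.6272, 0.1723, 0.1504]
eef_rot: [0.0, 0.213, 0.977, 0.0]
contact_force: [0.1, -0.3, -2.9]
grip_width: 0.0449
gripper_force: 62.5
```

```bash
python3 - <<'E'
from h import *
c=snap('wrist','wrist4')
s=robot.sense();print(s['eef_pos'].round(4),s['eef_rot'].round(4),s['contact_force'].round(1),s['torque'].round(2),s['qpos'].round(3))
for b in blobs(c,(100,100,560,480),(20,110,110),(35,255,255),15): print(b[0],b[1],onz(c,b[1],.036,True).round(4))
z=s['eef_pos'][2]
for b in blobs(c,(250,230,380,390),(0,0,238),(180,30,255),150): print(b[0],b[1],[onz(c,b[1],z+d,True).round(4) for d in (-.0125,.0125)])
E
```

```text
[0.6273 0.1724 0.1504] [1.000e-04 2.126e-01 9.771e-01 0.000e+00] [-0.  -0.1 -2. ] [ 0.02  0.02 -0.07] [ 0.23   0.284  1.748 -0.     1.11  -0.912]
319 [280.11 185.93] [0.5849 0.1667 0.036 ]
460 [347.22 255.56] [array([0.6123, 0.1951, 0.1379]), array([0.603 , 0.1967, 0.1629])]
386 [341.23 297.06] [array([0.6292, 0.1851, 0.1379]), array([0.6171, 0.1884, 0.1629])]
```

View pics/wrist4.png

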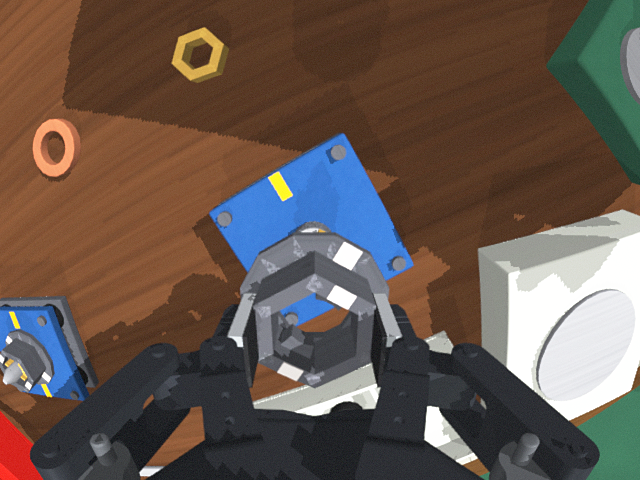

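play_rows --steps '[{"grip": -0.3,"x": 0,"y": -0.03,"z": 0.4,"spin": 0},{"grip": -0.3,"x": 0,"y": 0,"z": 0.6,"spin": 0},{"grip": -0.3,"x": 0,"y": 0,"z": 0.6,"spin": 0},{"grip": -0.3,"x": 0,"y": 0,"z": 0.6,"spin": 0},{"grip": -0.3,"x": 0,"y": 0,"z": 0.6,"spin": 0},{"grip": -0.3,"x": 0,"y": 0,"z": 0.4,"spin": 0},{"grip": -0.3,"x": 0,"y": 0,"z": 0.25,"spin": 0},{"grip": -0.3,"x": 0,"y": 0,"z": 0.15,"spin": 0}]'

```text
time_s: 9.4
eef_pos: [0.6269, 0.172, 0.0775]
eef_rot: [-0.0, 0.212, 0.977, -0.0]
contact_force: [0.4, -0.7, -2.9]
grip_width: 0.0449
gripper_force: 62.5
```

play_rows --steps '[{"grip": -0.3,"x": 0,"y": 0,"z": 0.1,"spin": 0},{"grip": -0.3,"x": 0,"y": 0,"z": 0.1,"spin": 0},{"grip": -0.3,"x": 0,"y": 0,"z": 0.1,"spin": 0},{"grip": -0.3,"x": 0,"y": 0,"z": 0.05,"spin": 0},{"grip": -0.3,"x": 0,"y": 0,"z": 0.05,"spin": 0},{"grip": -0.3,"x": 0,"y": 0,"z": 0,"spin": 0},{"grip": -0.3,"x": 0,"y": 0,"z": 0,"spin": 0},{"grip": -0.3,"x": 0,"y": 0,"z": 0,"spin": 0}]'

```text
time_s: 10.2
eef_pos: [0.6271, 0.1721, 0.0704]
eef_rot: [0.0, 0.212, 0.977, 0.0]
contact_force: [-0.3, -0.0, -2.3]
grip_width: 0.0446
gripper_force: 62.5
```

play_rows --steps '[{"grip": -0.3,"x": 0,"y": 0,"z": 0.05,"spin": 0},{"grip": -0.3,"x": 0,"y": 0,"z": 0.05,"spin": 0},{"grip": -0.3,"x": 0,"y": 0,"z": 0.05,"spin": 0},{"grip": -0.3,"x": 0,"y": 0,"z": 0,"spin": 0},{"grip": -0.3,"x": 0,"y": 0,"z": 0,"spin": 0},{"grip": -0.3,"x": 0,"y": 0,"z": 0,"spin": 0},{"grip": -0.3,"x": 0,"y": 0,"z": 0,"spin": 0},{"grip": -0.3,"x": 0,"y": 0,"z": 0,"spin": 0}]'

```text
time_s: 11.0
eef_pos: [0.6274, 0.1721, 0.0696]
eef_rot: [0.0, 0.212, 0.977, 0.0]
contact_force: [-5.5, -0.5, 8.7]
grip_width: 0.0448
gripper_force: 64.1
```

play_rows --steps '[{"grip": -0.3,"x": 0,"y": 0,"z": -0.04,"spin": 0},{"grip": -0.3,"x": 0,"y": 0,"z": 0,"spin": -0.6},{"grip": -0.3,"x": 0,"y": 0,"z": 0,"spin": -1},{"grip": -0.3,"x": 0,"y": 0,"z": 0,"spin": -1},{"grip": -0.3,"x": 0,"y": 0,"z": 0,"spin": -1},{"grip": -0.3,"x": 0,"y": -0.02,"z": 0,"spin": -1},{"grip": -0.3,"x": 0,"y": -0.02,"z": 0,"spin": -1},{"grip": -0.3,"x": 0,"y": -0.02,"z": 0,"spin": -0.4}]'

```text
time_s: 11.8
eef_pos: [0.6282, 0.1714, 0.0696]
eef_rot: [0.001, 0.004, 1.0, 0.001]
contact_force: [-0.8, 2.0, 4.1]
grip_width: 0.045
gripper_force: 63.3
```

play_rows --steps '[{"grip": -0.3,"x": 0,"y": 0,"z": 0,"spin": -1},{"grip": -0.3,"x": 0,"y": 0,"z": 0,"spin": -1},{"grip": -0.3,"x": 0,"y": 0,"z": 0,"spin": -1},{"grip": -0.3,"x": 0,"y": 0,"z": 0,"spin": -1},{"grip": -0.3,"x": 0,"y": 0,"z": 0,"spin": -1},{"grip": -0.3,"x": 0,"y": 0,"z": 0,"spin": -1},{"grip": -0.3,"x": 0,"y": 0,"z": 0,"spin": -0.5},{"grip": -0.3,"x": 0,"y": 0,"z": 0,"spin": 0}]'

```text
time_s: 12.6
eef_pos: [0.6264, 0.1706, 0.0673]
eef_rot: [-0.001, -0.22, 0.975, -0.0]
contact_force: [-0.1, 0.8, -2.9]
grip_width: 0.0447
gripper_force: 62.6
```

play_rows --steps '[{"grip": -0.3,"x": 0,"y": 0,"z": 0,"spin": -1},{"grip": -0.3,"x": 0,"y": 0,"z": 0,"spin": -1},{"grip": -0.3,"x": 0,"y": 0,"z": 0,"spin": -0.5},{"grip": -0.3,"x": 0,"y": 0,"z": 0,"spin": 0},{"grip": -0.3,"x": 0,"y": 0,"z": 0.1,"spin": 0},{"grip": -0.3,"x": 0,"y": 0,"z": 0.1,"spin": 0},{"grip": -0.3,"x": 0,"y": 0,"z": 0,"spin": 0},{"grip": -0.3,"x": 0,"y": 0,"z": 0,"spin": 0}]'

```text
time_s: 13.4
eef_pos: [0.6267, 0.1708, 0.0638]
eef_rot: [-0.0, -0.304, 0.953, 0.0]
contact_force: [-0.6, 0.8, -1.4]
grip_width: 0.044
gripper_force: 62.5
```

play_rows --steps '[{"grip": 1,"x": 0,"y": 0,"z": 0,"spin": 0},{"grip": 1,"x": 0,"y": 0,"z": 0,"spin": 0},{"grip": 1,"x": 0,"y": 0,"z": 0,"spin": 0},{"grip": 1,"x": 0,"y": 0,"z": 0,"spin": 0},{"grip": 1,"x": 0,"y": 0,"z": 0,"spin": 0},{"grip": 1,"x": 0,"y": 0,"z": 0,"spin": 0},{"grip": 1,"x": 0,"y": 0,"z": 0,"spin": 0},{"grip": 1,"x": 0,"y": 0,"z": 0,"spin": 0}]'

```text
time_s: 14.2
eef_pos: [0.6269, 0.1708, 0.0641]
eef_rot: [-0.0, -0.305, 0.952, 0.0]
contact_force: [-0.3, 0.2, -0.9]
grip_width: 0.0853
gripper_force: 0.0
```

play_rows --steps '[{"grip": 1,"x": 0,"y": 0,"z": -0.3,"spin": 0},{"grip": 1,"x": 0,"y": 0,"z": -0.6,"spin": 0},{"grip": 1,"x": 0,"y": 0,"z": -1,"spin": 0},{"grip": 1,"x": 0,"y": 0,"z": -1,"spin": 0},{"grip": 1,"x": 0,"y": 0,"z": -1,"spin": 0},{"grip": 1,"x": 0,"y": 0,"z": -1,"spin": 0},{"grip": 1,"x": 0,"y": 0,"z": -0.5,"spin": 0},{"grip": 1,"x": 0,"y": 0,"z": 0,"spin": 0}]'

```text
time_s: 15.0
eef_pos: [0.6286, 0.1712, 0.1752]
eef_rot: [0.003, -0.305, 0.952, -0.0]
contact_force: [-0.7, -0.9, -0.3]
grip_width: 0.0854
gripper_force: 0.0
```

```bash
python3 - <<'E'
from h import *
c=snap('wrist','wrist5');S=snap('scene','scene5');T=snap('top','top5')
s=robot.sense();print(s['eef_pos'].round(4),s['contact_force'].round(1),s['grip_width'],s['time_s'])
a=cv2.resize(S['frame'][150:280,370:510],None,fx=3.5,fy=3.5,interpolation=cv2.INTER_CUBIC)
w=c['frame'][130:390,160:460]
o=np.zeros((460,800,3),np.uint8);o[:455,:490]=a;o[:260,495:795]=w
cv2.imwrite('pics/c5.png',o[:,:,::-1])
for z in(.044,.052):
  K=np.array(S['mtx']);q=np.array(S['R'])@np.array([.6284,.1717,z+.03])+S['t'];print(z,(K@q/q[2])[:2])
E
```

```text
[0.6262 0.1707 0.1711] [-0.1  0.8  0.1] 0.08524740876729128 15.15
0.044 [443.60754729 198.0118481 ]
0.052 [444.40552617 193.83163751]
```

View pics/c5.png

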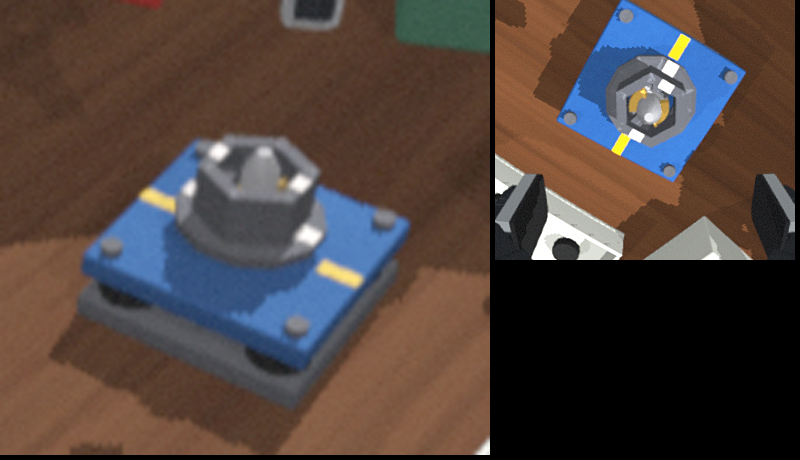

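The white stripes line up with the yellow ones. In the scene view the hex-top stripes are at (432.3,193.1) and (455.7,202.3), so their midpoint is (444,197.7). The prediction is (443.6,198.0) for a dropped nut and (444.4,193.8) for a resting one, so the nut has dropped in.

```bash
python3 -c "
from bench import robot
print(robot.close_job())"
```

```text
the job is handed in; nothing more can be done
None
```

The flange nut was set on the bare stud, about a sixth of a turn clockwise of the yellow stripes, then backed off 60° anticlockwise until it dropped in with the stripes lined up; I let go, backed the arm clear and handed the job in at about 15 s.

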